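# Rack the last marker, then unbolt the marker locker and hold its gate ajar

## Robot

A 6-joint arm with a two-finger parallel gripper is mounted at the origin on the work surface. World frame = base frame: x ahead of the robot, y to its left, z up, the work surface at z = 0. Lengths are in m, angles in degrees, forces in N, time in s.
With the tool pointing down it reaches from about 0.4 to 0.825 m from the base axis. Payload 7 kg.
Tool frame: the origin (TCP) lies at the very end of the fingers, on their centre line; the grasp point (between the pads) lies r.grip_depth behind it (r.grip_depth is the distance from the TCP to the grasp point, in m); z points along the fingers, y is the direction in which the jaws open and shut (so a half turn about z gives the same grasp; the last joint's range is limited). The gripper opens to 88 mm and grips with 3 to 60 N. Pads are 19 mm wide; open, the fingers measure 130 mm over their backs; the gripper's body (78 mm by 193 mm) begins 47 mm behind the grasp point.
Start: joints at [81.996, 20.546, 0.682, 0, -70.136, -16.507], TCP at [0.28, 0.614, 0.227] pointing down, gripper open.
Joint ranges: [-176.03, 176.03], [-82.01, 121.73], [-58.28, 71.71], [-173.87, 95.51], [-174.79, -0.11], [-173.66, 173.66]. Speed limits (degrees/s): [136.94, 136.94, 172.46, 180, 180, 180].

## Interface

Orientations are given as [roll, pitch, yaw] about the fixed x, y, z axes, in that order (R = Rz(yaw) Ry(pitch) Rx(roll)).
In Python, from plant import r gives the robot as it stands. The module is installed in compiled form; this text tells all that it offers.
- The arm moves only by the tool step_arm, never from a script. Its argument "increments" is a list of rows, each a list of 3 entries, a list of its own where there are three numbers: the shift along the tool's x, y, z in m, then the turn, a rotation vector about the tool's x, y, z in rad, then the closure, from 0 (fully open) to 1 (shut). In form: [[[x, y, z], [wx, wy, wz], grip], ...]. A call has 1 to 10 rows; each row is the pose to reach, as a shift and turn from the pose commanded when the call began, along the tool's axes at that moment; what a row does not reach only later rows make up. A row lasts 1/10 s, in which the tool goes at most 50 mm and 8.59 degrees, less where a joint would pass 70% of its speed; a pose out of reach is approached as far as the arm can. A call with a gripper value outside its range is refused whole. The fingers move at their own pace and stop on an object; "force" is the grip in N (left out, the last holds). Time passes only in rows, so rows that repeat a pose let the fingers close. It gives the time, the measured TCP pose, the force and the opening at its end, in the units of the state.
- r.get_state(): the state, without advancing time (a new reading comes with each control period).
- r.capture(name): name is "scene" or "top" or "wrist"; returns a dict with "color" (420x560x3 uint8, red, green, blue), "intrinsics" (3x3 intrinsics, pixels), "rvec" (rotation vector, rad) and "tvec" (3), from world to camera coordinates, as OpenCV has them; the wrist camera has in their place "T_tool_cam" (4x4, takes a point from camera to tool coordinates, whose origin is the TCP and whose axes are the flange's). Camera axes: x right, y down, z forward; pixel columns grow to the right and rows downward; lengths in m; the calibration is good to about 2 mm. A picture is of the moment at which its call begins: read the wrist's pose just before it. There is no depth.
- r.close_job(): hands the job in, once; it reports no verdict.
The state is a dict: "time_s": time; "joints": joint angles; "qd": joint speeds; "joint_torque": joint torques, N m; "tcp_pos": TCP position; "eef_rot": TCP orientation; "contact_force": force on the tool from outside, world axes, zero at the start; "moment": the same for the moment, N m; "gripper_width": finger opening in m.
Only numpy, scipy, OpenCV 4.12 (cv2) and the standard library are available. Lean on these libraries where they do the work, as an engineer would, in place of code of your own. Each camera call takes 0.05 s, during which the arm holds its last target.

## Task

Stand the marker from the small wooden desk stand fully home in the empty end hole of the black rack and let go of it, so that the rack can go back into its locker. Then undo the locker's sagging bolt without forcing it, lifting it by its upright knob over the keeper's bent-up lip while pulling it back, swing the gate ajar to a gap of 4 to 9 cm at its free edge, and finish while still holding it there against its spring. Leave the other markers, the tape, the phone and the glue stick where they are.

Things in the scene. Friction and masses are not known exactly. Their poses are not given: they have to be found in the camera images.
- locker: grey sheet-steel marker locker fixed to the table, 220 mm deep (its x), 245 mm wide (its y, from -140 to +105 mm), 180 mm high; origin on the table under the middle of its depth. Its front, with the gate, faces its -x axis; +y points along the front from the keeper stile to the gate's hinge, z is up. The front plane is at x = -110 mm.
- gate (a joint): swing of the barred dark-steel gate, 166 mm wide and 178 mm high, set in the locker's front, hinged on the upright line at its +y side; 0 = shut, grows as the free (-y) edge swings out to the locker's -x side (clockwise seen from above), up to 1.2 rad. A spring shuts it with about 0.2 N m when shut, 0.3 N m at 0.35 rad. The gap at the free edge is about 166 mm times the angle. It cannot open while the bolt's nose is in the keeper.
- gate_hinge (a point): point on the upright hinge axis of the gate, 100 mm above the table, at x = -110 mm, y = +83 mm of the locker; turns with the gate
- gate_edge (a point): middle of the gate's free edge (its -y end), 100 mm above the table
- bolt (a joint): how far the bolt is pulled back along the gate, towards the hinge (the locker's +y when the gate is shut), in m: 0 = fully shot, 0.040 = fully back. It starts at 0 to 0.006. The nose meets the keeper's lip at 0.009 unless the bolt is lifted, and is wholly clear of the keeper from 0.027 on. Friction about 1 N; it stays where it is left.
- bolt_lift (a joint): how high the bolt is lifted in its tall worn guides, in m: 0 = sagging down, 0.016 = highest. It falls back by its own weight (0.16 kg) when let go. It must be lifted at least 0.010 (0.013 is comfortable) to bring the nose over the lip; once past the lip it may sink again.
- bolt_knob (a point): grasp point on the bolt's knob, an upright round steel stem 12 mm across with a 22 mm wide, 11 mm tall head; this point lies 19 mm below the head's underside, 216 mm above the table while the bolt sags. With the bolt fully shot it is 115 mm along the gate from the hinge axis, 13 mm in front of the gate's face. It moves with bolt and gate. Nothing fixed near it is higher than 187 mm (the bolt's guides).
- keeper_lip (a point): middle of the top edge of the keeper's bent-up steel lip, on the locker's fixed front stile, 157 mm above the table
- rack: fixed black block 170 (x) x 50 (y) x 55 mm high, origin on the table under its centre; four upright holes in a row along its x at -60, -20, +20, +60 mm, each 20 mm wide and 45 mm deep (floor 10 mm above the table). The one at -60 mm is empty, the others hold markers.
- rack_hole0 (a point): centre of the mouth of the empty hole, 55 mm above the table
- stand: fixed small wooden block 60 x 60 x 40 mm high, origin on the table under its centre, one hole 20 mm wide and 30 mm deep in its middle, holding the marker
- marker_center (a point): centre (half-way up) of the marker to be moved: a round upright white marker with a grey cap, 17 mm across, 135 mm long, 20 g; in the stand its foot is 10 mm above the table
- mate0_center (a point): centre of a like marker in the rack's hole at -20 mm; leave it
- mate1_center (a point): centre of a like marker in the rack's hole at +20 mm; leave it
- mate2_center (a point): centre of a like marker in the rack's hole at +60 mm; leave it
- tape_center (a point): centre of a roll of tape, 64 mm across, 19 mm high, lying flat; leave it
- phone_center (a point): centre of a phone 150 x 72 x 9 mm lying flat; leave it
- glue_center (a point): centre of a standing glue stick, 28 mm across, 90 mm high; leave it
There are look-alikes about, which are no part of the job. Leave any pink or yellow look-alike of the part that bears marker_center alone.

How it is judged:
By the outcome, as a careful person would: the job done as asked, in the order asked, and still so for the second after the job is handed in, while the arm keeps its last pose, push and grip.
It also fails if it takes over 51 s, if anything falls off the work surface, if the arm or the gripper's body presses on something with over 40 N, if the wrist force passes 120 N, or if a joint passes its speed limit or range.

## Working session

There is one attempt and no reset: what is moved stays moved. The work goes in short steps, Python scripts to look and compute and a tool call to move; the robot and the scene stay as the last step left them, time stands still between calls to the robot, and variables do not carry over. Pictures are saved under pics/ and viewed, and the job is handed in when it is done.

Besides the shell and the picture viewer there is one more tool, called after "Request:" in YAML: its name, and indented under it one key for each argument. step_arm: Moves the arm, as the interface text tells. Its arguments: {"type":"object","properties":{"increments":{"type":"array","items":{"type":"array"}},"force":{"type":"number"}},"required":["increments"]}

```bash
mkdir -p pics; cat > h.py <<'E'
import numpy as np, cv2
from plant import r
from scipy.spatial.transform import Rotation as R
def cap(name,fn):
    st=r.get_state(); c=r.capture(name)
    cv2.imwrite('pics/'+fn,c['color'][:,:,::-1])
    K=np.array(c['intrinsics'])
    if name=='wrist':
        T=np.array(c['T_tool_cam']); Rt=R.from_euler('xyz',st['eef_rot'],degrees=True).as_matrix()
        Rcw=Rt@T[:3,:3]; o=Rt@T[:3,3]+np.array(st['tcp_pos'])
    else:
        Rw=cv2.Rodrigues(np.array(c['rvec'],float))[0]; Rcw=Rw.T; o=-Rw.T@np.array(c['tvec']).ravel()
    np.savez('pics/'+fn+'.npz',K=K,Rcw=Rcw,o=o)
    return c['color'],K,Rcw,o
def ld(fn):
    d=np.load('pics/'+fn+'.npz'); return d['K'],d['Rcw'],d['o']
def ray(cam,px):
    K,Rcw,o=cam; d=Rcw@np.linalg.solve(K,[px[0],px[1],1.]); return o,d/np.linalg.norm(d)
def onz(cam,px,z):
    o,d=ray(cam,px); return o+d*(z-o[2])/d[2]
def proj(cam,p):
    K,Rcw,o=cam; q=K@(Rcw.T@(np.array(p)-o)); return q[:2]/q[2]
def tri(l):
    A=np.zeros((3,3));b=np.zeros(3)
    for cam,px in l:
        o,d=ray(cam,px);P=np.eye(3)-np.outer(d,d);A+=P;b+=P@o
    x=np.linalg.solve(A,b)
    return x,[np.linalg.norm((np.eye(3)-np.outer(ray(c,p)[1],ray(c,p)[1]))@(x-c[2])) for c,p in l]
E
python3 - <<'E'
from h import *
for n in ['scene','top','wrist']:
    i,K,Rc,o=cap(n,n+'0.png'); print(n,o.round(3),Rc[:,2].round(3),K[0,0])
s=r.get_state(); print(s, r.grip_depth)
E
```

```text
scene [1.164 0.59  0.762] [-0.594 -0.557 -0.58 ] 495.1520396731093
top [ 4.570e-01 -1.000e-03  1.069e+00] [ 0.091  0.005 -0.996] 403.91252535009863
wrist [0.342 0.585 0.383] [-0.232  0.105 -0.967] 376.3268241439805
{'time_s': 0.15, 'joints': array([ 8.19973289e+01,  2.05836118e+01,  6.43873106e-01, -1.40941878e-02,
       -7.01367007e+01, -1.65068664e+01]), 'qd': array([ 0.00667257, -0.04209948,  0.21126441, -0.01188681, -0.03439311,
       -0.028653  ]), 'joint_torque': array([-1.51862885e-03, -5.83276320e+01,  2.93290955e+01,  7.00120166e+00,
        8.81320186e-03, -1.12306404e-04]), 'tcp_pos': array([0.2798918 , 0.61380561, 0.22580667]), 'eef_rot': array([ 1.79922946e+02, -9.01570673e-03, -2.45143291e+01]), 'contact_force': array([ 0.30211253, -0.59350234,  0.08962352]), 'moment': array([0.00989064, 0.01251425, 0.01153343]), 'gripper_width': 0.08770594419203734} 0.0188
```

View pics/scene0.png

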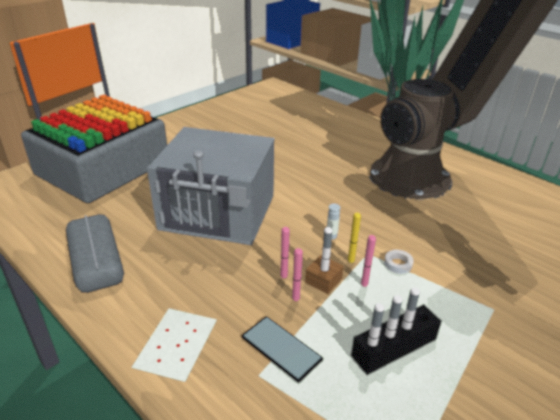

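View pics/top0.png

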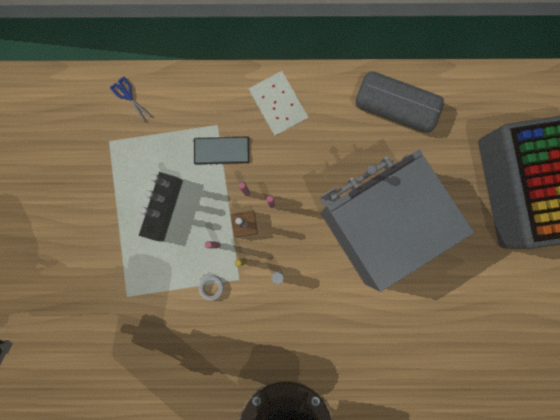

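View pics/wrist0.png

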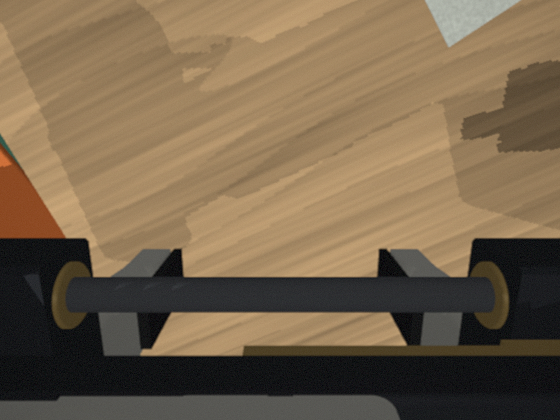

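The scene view shows the locker at (210,185), stand with the white marker at (325,270), and rack at (395,335). The top view shows the stand at (243,223), rack at (161,207), locker at (395,215), and pink and yellow look-alikes around the stand. I'll zoom in next.

```bash
python3 - <<'E'
import cv2
t=cv2.imread('pics/top0.png'); s=cv2.imread('pics/scene0.png')
cv2.imwrite('pics/t_a.png',cv2.resize(t[160:300,130:290],None,fx=5,fy=4.2,interpolation=cv2.INTER_CUBIC)[:600,:800])
cv2.imwrite('pics/t_b.png',cv2.resize(t[145:295,310:480],None,fx=4,fy=4,interpolation=cv2.INTER_CUBIC))
cv2.imwrite('pics/s_a.png',cv2.resize(s[190:370,270:450],None,fx=3.3,fy=3.3,interpolation=cv2.INTER_CUBIC))
cv2.imwrite('pics/s_b.png',cv2.resize(s[120:245,140:290],None,fx=4.8,fy=4.8,interpolation=cv2.INTER_CUBIC))
E
```

```text
(no output)
```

View pics/t_a.png

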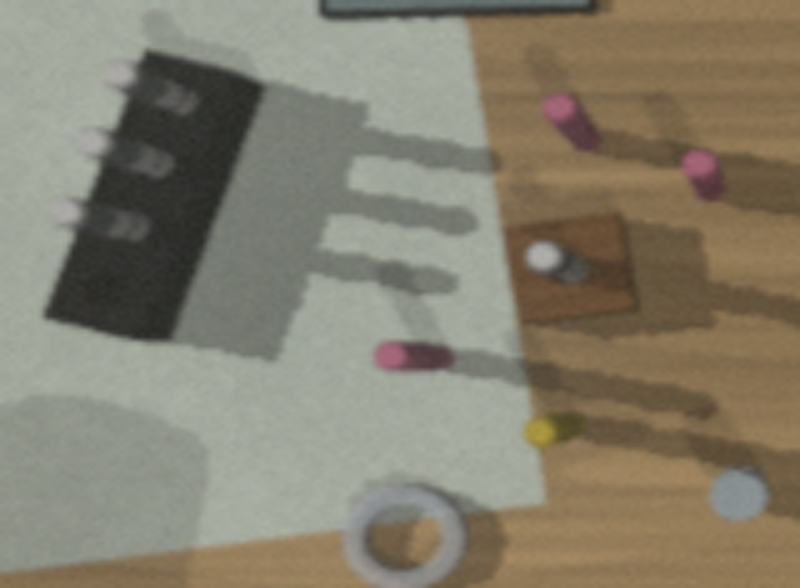

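View pics/t_b.png

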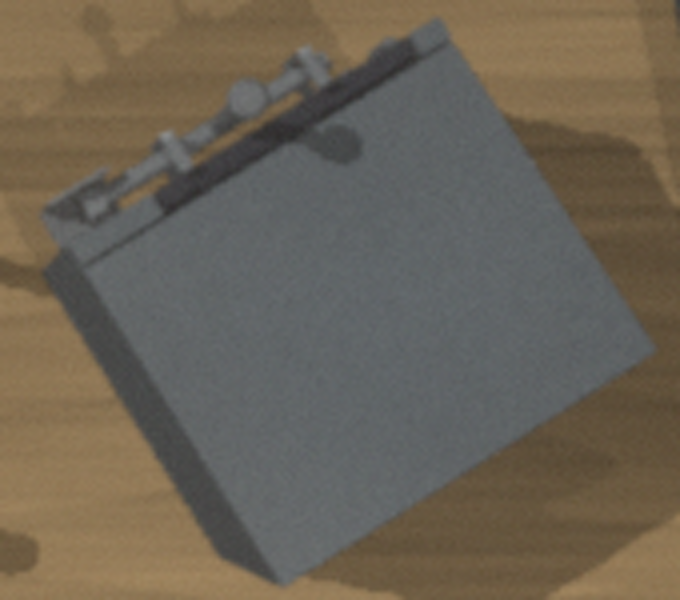

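View pics/s_a.png

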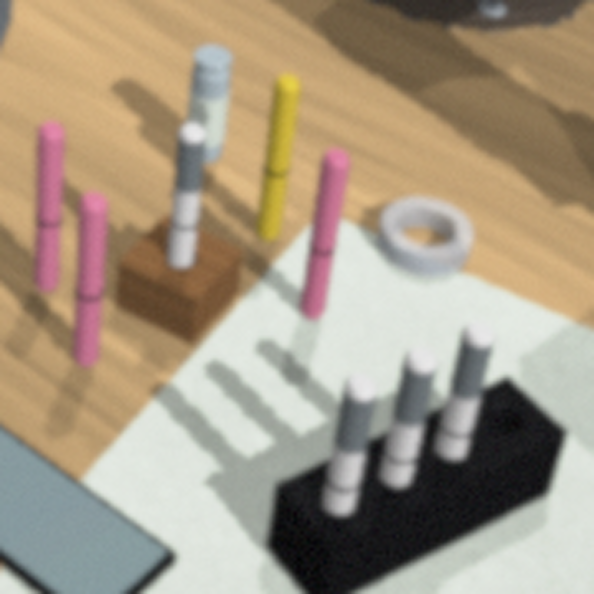

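View pics/s_b.png

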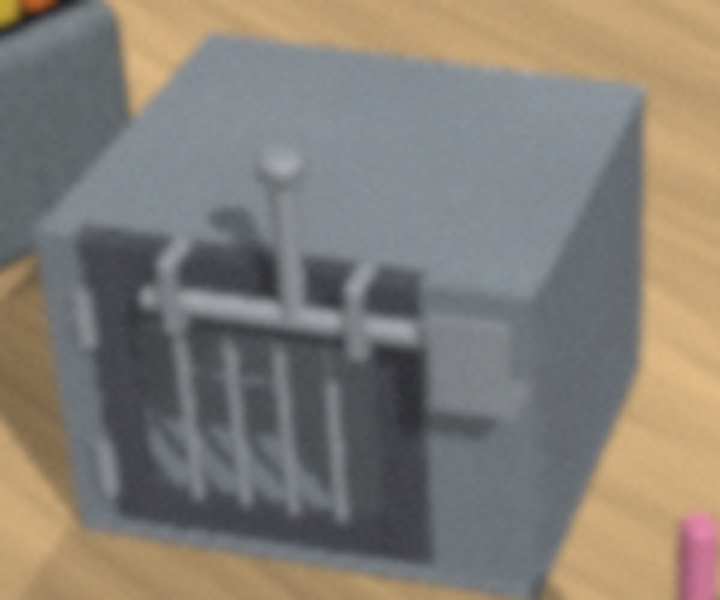

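```bash
python3 - <<'E'
from h import *
T=ld('top0.png');S=ld('scene0.png')
ta=lambda x,y:(129.6+x/5,159.6+y/4.2); tb=lambda x,y:(309.6+x/4,144.6+y/4)
sa=lambda x,y:(269.7+x/3.3,189.7+y/3.3); sb=lambda x,y:(139.7+x/4.8,119.7+y/4.8)
def both(n,t,s,z): print(n,'top',onz(T,t,z).round(4),'scene',onz(S,s,z).round(4),'tri',*[np.round(a,4) for a in tri([(T,t),(S,s)])])
both('marker',ta(543,257),sa(191,131),.145)
for n,t,s in [('m2',(120,73),(363,386)),('m1',(95,142),(422,358)),('m0',(68,212),(480,335))]: both(n,ta(*t),sa(*s),.145)
print('stand',[onz(T,ta(*p),.04).round(3)[:2] for p in [(508,230),(620,213),(636,305),(525,322)]])
print('rack',[onz(T,ta(*p),.055).round(3)[:2] for p in [(148,50),(265,88),(172,342),(45,317)]])
print('rackS',[onz(S,sa(*p),.055).round(3)[:2] for p in [(275,487),(508,380),(565,432),(320,594)]])
print('pinks',[onz(T,ta(*p),.14).round(3)[:2] for p in [(560,110),(702,165),(392,356)]],'yel',onz(T,ta(541,432),.14).round(3))
print('pinkbase',[onz(S,sa(*p),.0).round(3)[:2] for p in [(46,288),(87,363),(313,316),(268,238)]])
both('knobtop',tb(247,98),sb(281,152),.246)
print('lockertop',[onz(T,tb(*p),.18).round(3)[:2] for p in [(60,245),(440,20),(655,350),(283,583)]])
print('lockertopS',[onz(S,sb(*p),.18).round(3)[:2] for p in [(40,228),(215,35),(643,92),(535,300)]])
E
```

```text
marker top [0.5187 0.1068 0.145 ] scene [0.5203 0.1089 0.145 ] tri [0.5186 0.1073 0.1432] [0.0003 0.0003]
m2 top [0.6205 0.3041 0.145 ] scene [0.6209 0.3082 0.145 ] tri [0.6201 0.3061 0.1428] [0.0015 0.0015]
m1 top [0.5821 0.3146 0.145 ] scene [0.5823 0.3185 0.145 ] tri [0.5816 0.3166 0.143 ] [0.0015 0.0015]
m0 top [0.5435 0.3258 0.145 ] scene [0.5458 0.3309 0.145 ] tri [0.5431 0.3284 0.1412] [0.0013 0.0013]
stand [array([0.542, 0.137]), array([0.553, 0.08 ]), array([0.497, 0.071]), array([0.486, 0.128])]
rack [array([0.651, 0.32 ]), array([0.627, 0.26 ]), array([0.474, 0.303]), array([0.489, 0.367])]
rackS [array([0.638, 0.277]), array([0.476, 0.325]), array([0.488, 0.37 ]), array([0.677, 0.336])]
pinks [array([0.601, 0.1  ]), array([0.57 , 0.034]), array([0.465, 0.176])] yel [0.424 0.107 0.14 ]
pinkbase [array([0.572, 0.039]), array([0.603, 0.105]), array([0.465, 0.182]), array([0.424, 0.113])]
knobtop top [ 0.6187 -0.1788  0.246 ] scene [ 0.6155 -0.1799  0.246 ] tri [ 0.6178 -0.1779  0.2479] [0.0007 0.0007]
lockertop [array([ 0.549, -0.088]), array([ 0.676, -0.302]), array([ 0.491, -0.414]), array([ 0.365, -0.207])]
lockertopS [array([ 0.673, -0.298]), array([ 0.49 , -0.407]), array([ 0.368, -0.2  ]), array([ 0.548, -0.089])]
```

```bash
cat >> h.py <<'E'
def togo(p,yaw=None,rp=(180,0)):
    s=r.get_state(); M=R.from_euler('xyz',s['eef_rot'],degrees=True)
    d=M.inv().apply(np.array(p)-s['tcp_pos'])
    w=np.zeros(3)
    if yaw is not None: w=(M.inv()*R.from_euler('xyz',[rp[0],rp[1],yaw],degrees=True)).as_rotvec()
    print('d',d.round(4),'w',w.round(4),'len',np.linalg.norm(d).round(3))
E
python3 -c "
from h import *
togo([.519,.1075,.24],-16.1)"
```

```text
d [ 0.4276  0.3615 -0.0136] w [ 1.400e-03 -1.000e-04 -1.469e-01] len 0.56
```

Request:
step_arm:
  increments:
    - [[0.02, 0.017, -0.004], [0, 0, -0.02], 0]
    - [[0.055, 0.046, -0.01], [0, 0, -0.05], 0]
    - [[0.092, 0.078, -0.0136], [0, 0, -0.08], 0]
    - [[0.13, 0.11, -0.0136], [0, 0, -0.1], 0]
    - [[0.168, 0.142, -0.0136], [0, 0, -0.12], 0]
    - [[0.206, 0.174, -0.0136], [0, 0, -0.147], 0]
    - [[0.244, 0.206, -0.0136], [0, 0, -0.147], 0]
    - [[0.282, 0.238, -0.0136], [0, 0, -0.147], 0]
    - [[0.318, 0.269, -0.0136], [0, 0, -0.147], 0]
    - [[0.35, 0.296, -0.0136], [0, 0, -0.147], 0]
  force: 15

```text
time_s: 1.15
tcp_pos: [0.476, 0.1974, 0.2403]
eef_rot: [-180.0, -0.0, -16.1]
contact_force: [1.7, 0.4, -0.5]
gripper_width: 0.0874
```

```bash
python3 -c "
from h import *
togo([.519,.1075,.24],-16.1); print(r.get_state()['joints'])"
```

```text
d [0.0662 0.0744 0.0003] w [-0.0002 -0.     -0.0001] len 0.1
[ 4.43709816e+01  4.85957682e+00 -1.79741287e+01 -4.35732878e-03
 -6.71537832e+01  2.95274386e+01]
```

Request:
step_arm:
  increments:
    - [[0.03, 0.034, 0], [0, 0, 0], 0.3]
    - [[0.052, 0.058, 0], [0, 0, 0], 0.3]
    - [[0.066, 0.0744, 0], [0, 0, 0], 0.3]
    - [[0.066, 0.0744, 0], [0, 0, 0], 0.3]
    - [[0.066, 0.0744, 0], [0, 0, 0], 0.3]

```text
time_s: 1.65
tcp_pos: [0.5184, 0.1093, 0.2399]
eef_rot: [180.0, 0.0, -16.2]
contact_force: [-1.0, 0.5, 0.3]
gripper_width: 0.0618
```

```bash
python3 -c "
from h import *
print(r.get_state()['tcp_pos'],r.get_state()['joints'])
cap('wrist','w1.png'); cap('top','t1.png')"
```

```text
[0.51844107 0.10931321 0.23990223] [ 3.31217335e+01  6.33477777e+00 -1.63444201e+01 -1.06189031e-02
 -6.73492553e+01  4.07057327e+01]
```

View pics/w1.png

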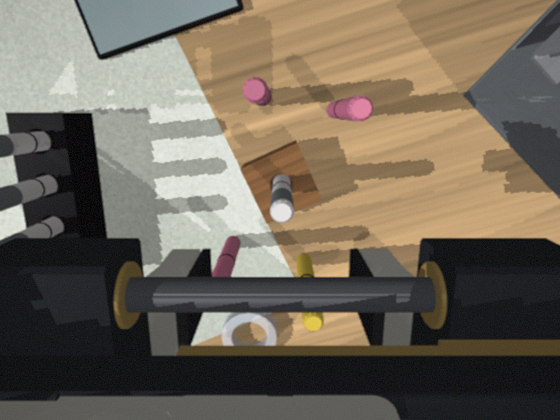

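The white marker's top is at (282,212), and its foot at the stand hole is near (280,182).

```bash
python3 -c "
from h import *
W=ld('w1.png')
print('mtop',onz(W,(282,212),.145),'foot',onz(W,(280,186),.042))
print('stand',[onz(W,p,.04).round(3)[:2] for p in [(243,166),(297,142),(320,193)]])
togo([.5188,.1075,.0975],-16.1)
a=cv2.imread('pics/w1.png');cv2.imwrite('pics/w1c.png',cv2.resize(a[100:240,0:330],None,fx=2.4,fy=2.4))
"
```

```text
mtop [0.51898071 0.10712139 0.145     ] foot [0.51789659 0.10895374 0.042     ]
stand [array([0.546, 0.138]), array([0.553, 0.082]), array([0.5  , 0.074])]
d [0.0013 0.0025 0.1426] w [-0.      0.0002  0.0005] len 0.143
```

View pics/w1c.png

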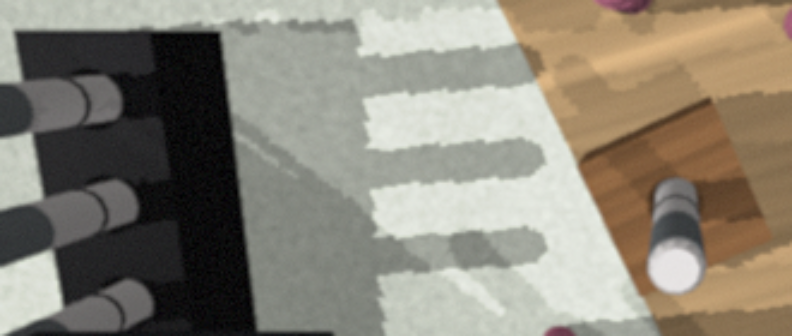

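Request:
step_arm:
  increments:
    - [[0.001, 0.002, 0.03], [0, 0, 0], 0.3]
    - [[0.001, 0.0022, 0.075], [0, 0, 0], 0.3]
    - [[0.001, 0.0022, 0.115], [0, 0, 0], 0.3]
    - [[0.001, 0.0022, 0.136], [0, 0, 0], 0.3]
    - [[0.001, 0.0022, 0.1425], [0, 0, 0], 0.4]
    - [[0.001, 0.0022, 0.1425], [0, 0, 0], 0.9]
    - [[0.001, 0.0022, 0.1425], [0, 0, 0], 0.9]
    - [[0.001, 0.0022, 0.1425], [0, 0, 0], 0.9]
    - [[0.001, 0.0022, 0.1425], [0, 0, 0], 0.9]
    - [[0.001, 0.0022, 0.1425], [0, 0, 0], 0.9]
  force: 15

```text
time_s: 2.75
tcp_pos: [0.5192, 0.1076, 0.0985]
eef_rot: [-179.9, -0.1, -16.1]
contact_force: [-0.2, 0.1, 0.3]
gripper_width: 0.0191
```

Request:
step_arm:
  increments:
    - [[0, 0, 0], [0, 0, 0], 0.95]
    - [[0, 0, 0], [0, 0, 0], 0.95]
    - [[0, 0, -0.01], [0, 0, 0], 0.95]
    - [[0, 0, -0.03], [0, 0, 0], 0.95]
    - [[0, 0, -0.065], [0, 0, 0], 0.95]
    - [[0, 0, -0.105], [0, 0, 0], 0.95]
    - [[0, 0, -0.14], [0, 0, 0], 0.95]
    - [[0, 0, -0.155], [0, 0, 0], 0.95]
    - [[0, 0, -0.16], [0, 0, 0], 0.95]
    - [[0, 0, -0.16], [0, 0, 0], 0.95]
  force: 15

```text
time_s: 3.75
tcp_pos: [0.5187, 0.1074, 0.258]
eef_rot: [-180.0, -0.0, -16.1]
contact_force: [-0.3, 0.7, -0.5]
gripper_width: 0.0171
```

```bash
python3 -c "
from h import *
s=r.get_state();print(s['tcp_pos'],s['gripper_width'],s['contact_force'])
cap('wrist','w2.png');cap('top','t2.png')
togo([.505,.338,.258],-16.1)
a=cv2.imread('pics/t2.png');cv2.imwrite('pics/t2c.png',cv2.resize(a[130:330,80:380],None,fx=2.6,fy=2.6))
"
```

```text
[0.51872995 0.10743849 0.25804722] 0.017144654536967743 [-0.28824163  0.6635314  -0.46129089]
d [-0.0767 -0.2181 -0.0017] w [ 0.0012  0.0016 -0.    ] len 0.231
```

View pics/t2c.png

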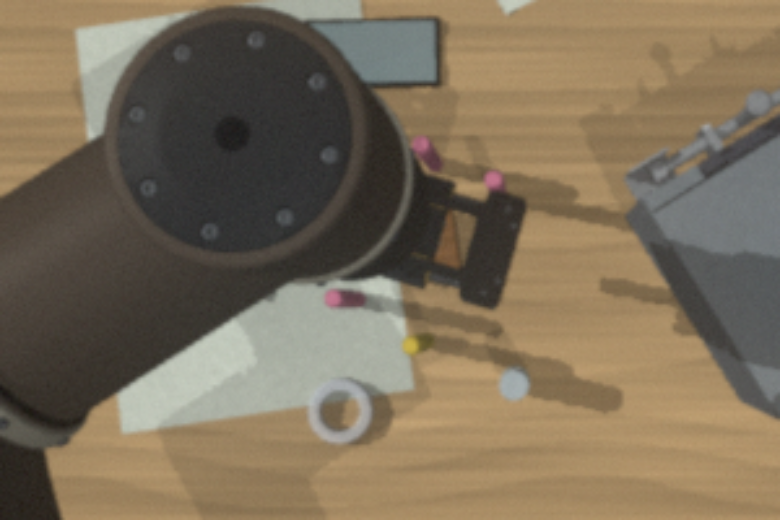

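View pics/w2.png

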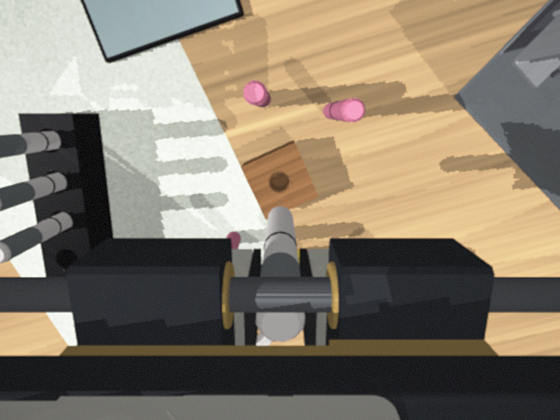

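Request:
step_arm:
  increments:
    - [[-0.008, -0.02, 0], [0, 0, 0], 0.95]
    - [[-0.02, -0.055, 0], [0, 0, 0], 0.95]
    - [[-0.033, -0.095, 0], [0, 0, 0], 0.95]
    - [[-0.047, -0.135, 0], [0, 0, 0], 0.95]
    - [[-0.061, -0.175, 0], [0, 0, 0], 0.95]
    - [[-0.072, -0.206, 0], [0, 0, 0], 0.95]
    - [[-0.0767, -0.218, 0], [0, 0, 0], 0.95]
    - [[-0.0767, -0.218, 0], [0, 0, 0], 0.95]
    - [[-0.0767, -0.218, 0], [0, 0, 0], 0.95]

```text
time_s: 4.75
tcp_pos: [0.5052, 0.3375, 0.2564]
eef_rot: [179.9, 0.1, -16.1]
contact_force: [-0.1, -0.5, 0.1]
gripper_width: 0.0167
```

```bash
python3 -c "
from h import *
s=r.get_state();print(s['tcp_pos'],s['eef_rot'],s['gripper_width'])
cap('wrist','w3.png')
a=cv2.imread('pics/w3.png');cv2.imwrite('pics/w3c.png',cv2.resize(a[40:260,150:420],None,fx=2.7,fy=2.7,interpolation=cv2.INTER_CUBIC))
"
```

```text
[0.50517903 0.33753241 0.25644993] [ 1.79877524e+02  5.57089667e-02 -1.60735728e+01] 0.01667361958970501
```

View pics/w3c.png

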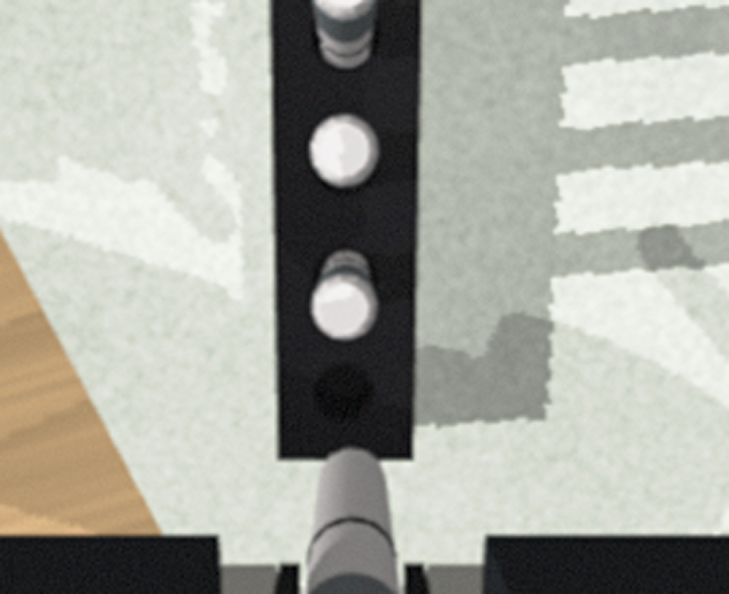

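The empty hole is clear at full-image (277,185), directly in front of the held marker.

```bash
python3 -c "
from h import *
W=ld('w3.png');f=lambda x,y:(149.7+x/2.7,39.7+y/2.7)
print('hole',onz(W,f(344,391),.055))
c=[onz(W,f(*p),.055) for p in [(279,460),(412,460)]];print('corners',c,np.linalg.norm(c[0]-c[1]), (c[0]+c[1])/2)
m=[onz(W,f(*p),.145) for p in [(344,151),(344,306)]];print('mates',m, np.linalg.norm(m[0]-m[1]), 'extrap',2*m[1]-m[0])
s=r.get_state();print('foot proj', proj(W,[*s['tcp_pos'][:2],.1686]), f(351,450), 'tcp->',proj(W,s['tcp_pos']))
togo([.5045,.3375,.2])
"
```

```text
hole [0.50595215 0.33932005 0.055     ]
corners [array([0.48793453, 0.36924223, 0.055     ]), array([0.47451411, 0.32256083, 0.055     ])] 0.04857222140200272 [0.48122432 0.34590153 0.055     ]
mates [array([0.58148562, 0.31688489, 0.145     ]), array([0.54400554, 0.32772714, 0.145     ])] 0.03901680368557919 extrap [0.50652546 0.33856939 0.145     ]
foot proj [279.36908212 215.79285345] (279.7, 206.36666666666667) tcp-> [279.28439405 268.20063924]
d [-0.0009 -0.0002  0.0569] w [0. 0. 0.] len 0.057
```

```bash
python3 -c "
from h import *
togo([.5057,.339,.158],-16.1)
"
```

```text
d [-0.0001 -0.002   0.0989] w [ 0.0015  0.0007 -0.0002] len 0.099
```

Request:
step_arm:
  increments:
    - [[0, -0.0015, 0.01], [0, 0, 0], 0.95]
    - [[0, -0.0015, 0.035], [0, 0, 0], 0.95]
    - [[0, -0.0015, 0.065], [0, 0, 0], 0.95]
    - [[0, -0.0015, 0.088], [0, 0, 0], 0.95]
    - [[0, -0.0015, 0.098], [0, 0, 0], 0.95]
    - [[0, -0.0015, 0.098], [0, 0, 0], 0.95]

```text
time_s: 5.4
tcp_pos: [0.5055, 0.3383, 0.1582]
eef_rot: [179.9, 0.1, -16.1]
contact_force: [-0.2, -0.5, 0.2]
gripper_width: 0.0166
```

```bash
python3 -c "
from h import *
s=r.get_state();print(s['tcp_pos'],s['eef_rot'],s['gripper_width'])
cap('wrist','w4.png');cap('scene','s4.png')
a=cv2.imread('pics/w4.png')[40:260,150:420];b=cv2.imread('pics/s4.png')[200:380,320:480]
cv2.imwrite('pics/w4c.png',np.hstack([cv2.resize(a,(400,326)),cv2.resize(b,(400,450))[:326*1] if 0 else cv2.resize(b,(290,326))]))
"
```

```text
[0.50553476 0.33832055 0.15815068] [ 1.79852055e+02  6.93790683e-02 -1.61405794e+01] 0.016627850296539227
```

View pics/w4c.png

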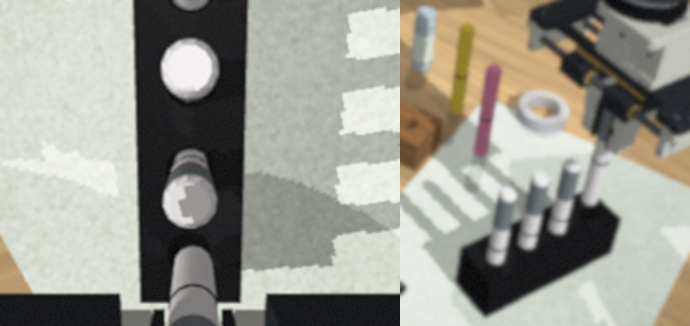

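The foot is in line with the row, about (280,207), so I'm inserting.

Request:
step_arm:
  increments:
    - [[0, -0.0003, 0.005], [0, 0, 0], 0.95]
    - [[0, -0.0003, 0.012], [0, 0, 0], 0.95]
    - [[0, -0.0003, 0.018], [0, 0, 0], 0.95]
    - [[0, -0.0003, 0.023], [0, 0, 0], 0.95]
    - [[0, -0.0003, 0.025], [0, 0, 0], 0.95]

```text
time_s: 6.0
tcp_pos: [0.5058, 0.3397, 0.1338]
eef_rot: [179.9, 0.0, -16.1]
contact_force: [0.0, 0.5, 0.0]
gripper_width: 0.0171
```

Request:
step_arm:
  increments:
    - [[0, 0.0003, 0.007], [0, 0, 0], 0.95]
    - [[0, 0.0003, 0.015], [0, 0, 0], 0.95]
    - [[0, 0.0003, 0.023], [0, 0, 0], 0.95]
    - [[0, 0.0003, 0.03], [0, 0, 0], 0.95]
    - [[0, 0.0003, 0.034], [0, 0, 0], 0.95]
    - [[0, 0.0003, 0.036], [0, 0, 0], 0.95]
    - [[0, 0.0003, 0.036], [0, 0, 0], 0.95]

```text
time_s: 6.7
tcp_pos: [0.5061, 0.3397, 0.0987]
eef_rot: [-180.0, -0.0, -16.1]
contact_force: [0.8, -0.6, 0.2]
gripper_width: 0.0164
```

```bash
python3 -c "
from h import *
s=r.get_state();print(s['tcp_pos'],s['contact_force'],s['gripper_width'])
cap('scene','s5.png')
b=cv2.imread('pics/s5.png')[200:380,320:480];cv2.imwrite('pics/s5c.png',cv2.resize(b,None,fx=3.3,fy=3.3,interpolation=cv2.INTER_CUBIC))
"
```

```text
[0.50610897 0.33966347 0.09865395] [ 0.76197307 -0.62742385  0.23047131] 0.01644477622342198
```

View pics/s5c.png

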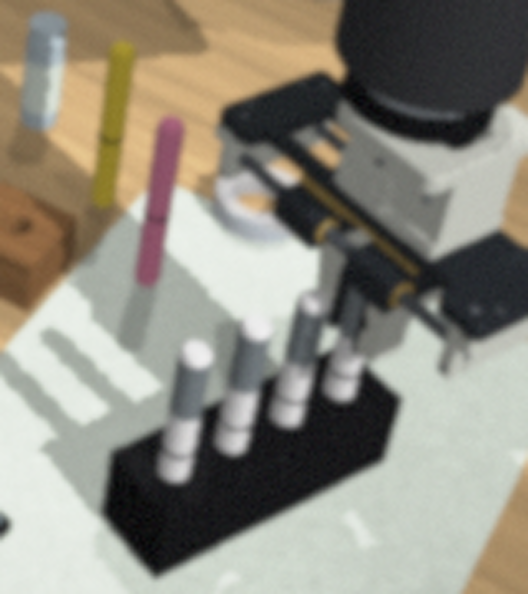

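The ring at (343,378) sits at the same relative height as on the other markers, so it looks home. I'll push 3 mm more to confirm the floor, then release.

Request:
step_arm:
  increments:
    - [[0, 0, 0.001], [0, 0, 0], 0.95]
    - [[0, 0, 0.002], [0, 0, 0], 0.95]
    - [[0, 0, 0.003], [0, 0, 0], 0.95]
    - [[0, 0, 0.003], [0, 0, 0], 0.95]

```text
time_s: 7.15
tcp_pos: [0.5071, 0.3401, 0.0981]
eef_rot: [-179.9, -0.1, -16.0]
contact_force: [-1.5, -1.8, 14.0]
gripper_width: 0.0164
```

```bash
python3 -c "
from h import *
s=r.get_state();print(s['tcp_pos'],s['contact_force'],s['gripper_width'])"
```

```text
[0.50712937 0.34010648 0.09809464] [-1.50148452 -1.76414469 14.01499846] 0.016407883189793176
```

Floor contact shows as 14 N. Releasing.

Request:
step_arm:
  increments:
    - [[0, 0, 0.001], [0, 0, 0], 0.95]
    - [[0, 0, 0.001], [0, 0, 0], 0.6]
    - [[0, 0, 0.001], [0, 0, 0], 0.4]
    - [[0, 0, 0.001], [0, 0, 0], 0.3]
    - [[0, 0, 0.001], [0, 0, 0], 0.3]
    - [[0, 0, -0.02], [0, 0, 0], 0.3]
    - [[0, 0, -0.06], [0, 0, 0], 0.3]
    - [[0, 0, -0.105], [0, 0, 0], 0.3]
    - [[0, 0, -0.15], [0, 0, 0], 0.3]
    - [[0, 0, -0.19], [0, 0, 0], 0.3]

```text
time_s: 8.15
tcp_pos: [0.506, 0.3395, 0.288]
eef_rot: [-180.0, -0.0, -16.1]
contact_force: [0.1, -0.6, 0.6]
gripper_width: 0.0615
```

```bash
python3 -c "
from h import *
s=r.get_state();print(s['tcp_pos'],s['contact_force'],s['gripper_width'],s['joints'])
cap('scene','s6.png')
b=cv2.imread('pics/s6.png')[200:380,260:480];cv2.imwrite('pics/s6c.png',cv2.resize(b,None,fx=3.2,fy=3.2,interpolation=cv2.INTER_CUBIC))
togo([.618,-.178,.30],31)
togo([.618,-.178,.30],-149)"
```

```text
[0.50599927 0.33954968 0.28795165] [ 0.13923469 -0.59647111  0.60894368] 0.06153034815367042 [ 5.22179105e+01  1.25064309e+01 -2.51760352e+00  1.35420140e-02
 -7.49264278e+01  2.16973692e+01]
d [ 0.2487  0.4684 -0.0068] w [-0.005  -0.0097 -0.821 ] len 0.53
d [ 0.2487  0.4684 -0.0068] w [-0.0119  0.0062  2.3206] len 0.53
```

View pics/s6c.png

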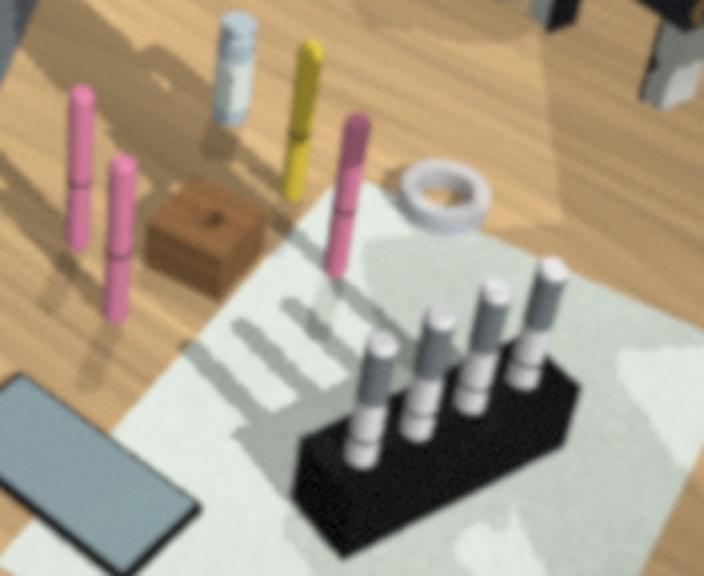

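The marker stands in the end hole with its ring and cap level with its neighbours, and everything else is in place. On to the locker.

Request:
step_arm:
  increments:
    - [[0.01, 0.02, -0.002], [0, 0, -0.04], 0.3]
    - [[0.028, 0.053, -0.005], [0, 0, -0.13], 0.3]
    - [[0.049, 0.093, -0.007], [0, 0, -0.23], 0.3]
    - [[0.071, 0.135, -0.007], [0, 0, -0.33], 0.3]
    - [[0.093, 0.177, -0.007], [0, 0, -0.43], 0.3]
    - [[0.115, 0.219, -0.007], [0, 0, -0.53], 0.3]
    - [[0.138, 0.261, -0.007], [0, 0, -0.63], 0.3]
    - [[0.16, 0.303, -0.007], [0, 0, -0.73], 0.3]
    - [[0.182, 0.345, -0.007], [0, 0, -0.8], 0.3]
    - [[0.203, 0.383, -0.007], [0, 0, -0.821], 0.3]

```text
time_s: 9.2
tcp_pos: [0.5948, -0.0867, 0.2922]
eef_rot: [-180.0, 0.0, 31.1]
contact_force: [1.0, 0.9, 1.0]
gripper_width: 0.0614
```

```bash
python3 -c "
from h import *
togo([.618,-.178,.295],31)
cap('wrist','w7.png')"
```

```text
d [-0.0273  0.0901 -0.0028] w [-0.0002  0.0003  0.0015] len 0.094
```

View pics/w7.png

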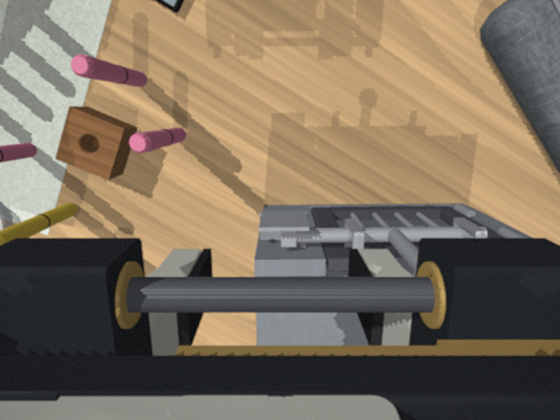

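Request:
step_arm:
  increments:
    - [[-0.01, 0.035, -0.003], [0, 0, 0], 0.3]
    - [[-0.022, 0.072, -0.003], [0, 0, 0], 0.3]
    - [[-0.0273, 0.09, -0.003], [0, 0, 0], 0.3]
    - [[-0.0273, 0.09, -0.003], [0, 0, 0], 0.3]
    - [[-0.0273, 0.09, -0.003], [0, 0, 0], 0.3]

```text
time_s: 9.75
tcp_pos: [0.6176, -0.176, 0.2948]
eef_rot: [-180.0, 0.1, 30.9]
contact_force: [-0.1, 0.7, -0.2]
gripper_width: 0.061
```

```bash
python3 -c "
from h import *
togo([.618,-.178,.295],31); s=r.get_state(); print(s['tcp_pos'],s['eef_rot'],s['joints'])
cap('wrist','w8.png');cap('scene','s8.png')
cv2.imwrite('pics/s8c.png',cv2.resize(cv2.imread('pics/s8.png')[80:245,110:310],None,fx=3.5,fy=3.5,interpolation=cv2.INTER_CUBIC))"
```

```text
d [-0.0006  0.0019 -0.0002] w [-0.0008  0.0009 -0.002 ] len 0.002
[ 0.61757089 -0.17602323  0.29481314] [-1.79955543e+02  5.01758458e-02  3.08868184e+01] [ 1.46055670e+00  1.56065666e+01  2.47566152e+00 -1.44438089e-02
 -7.69346397e+01  1.19429516e+02]
```

View pics/w8.png

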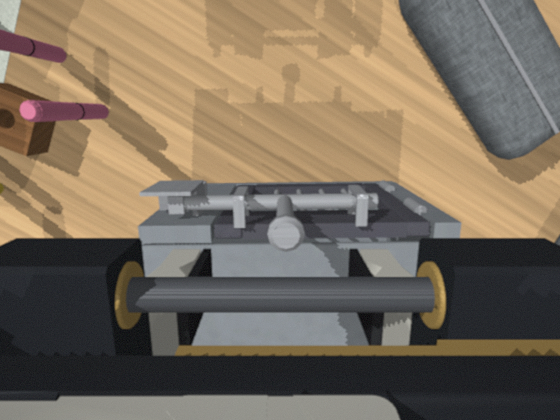

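View pics/s8c.png

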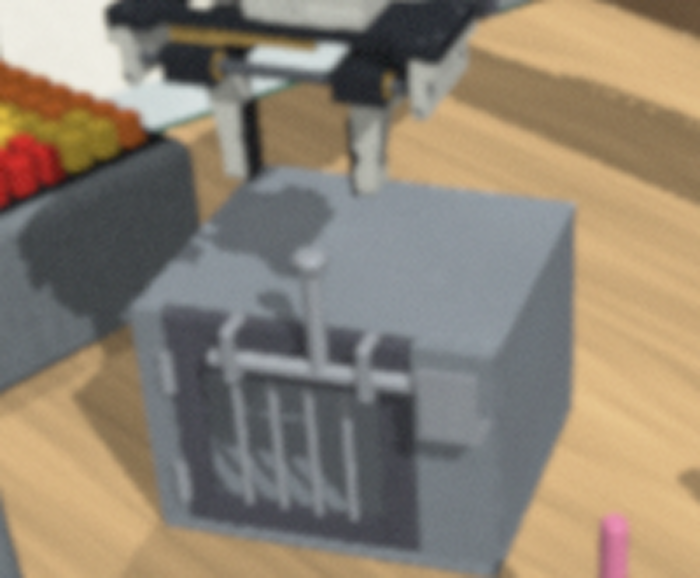

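The knob's head is centred at (286,235) and the stem runs down to the bolt at (284,203). The keeper is at left (180,190) and the gate line is level in the image.

```bash
python3 -c "
from h import *
W=ld('w8.png');S=ld('s8.png')
sc=(109.7+309/3.5,79.7+256/3.5)
print('head',onz(W,(286,233),.246),onz(W,(286,235),.2405),'tri w/scene', tri([(W,(286,234)),(S,sc)]))
# front plane line: front top edge of locker z .18
print([onz(W,p,.18) for p in [(142,241),(213,241),(457,222)]])
print('bolt',[onz(W,p,.165) for p in [(200,203),(375,203)]])
"
python3 -c "
import cv2
cv2.imwrite('pics/w8c.png',cv2.resize(cv2.imread('pics/w8.png')[160:260,120:480],None,fx=2.2,fy=3))"
```

```text
head [ 0.61999244 -0.17899376  0.246     ] [ 0.61743448 -0.18063101  0.2405    ] tri w/scene (array([ 0.61796796, -0.17935434,  0.24337788]), [np.float64(0.0008881477001899358), np.float64(0.0008881477001899538)])
[array([ 0.53988712, -0.09978781,  0.18      ]), array([ 0.56784514, -0.14637489,  0.18      ]), array([ 0.67581736, -0.29690705,  0.18      ])]
bolt [array([ 0.58440317, -0.12289168,  0.165     ]), array([ 0.6550886 , -0.24072717,  0.165     ])]
```

View pics/w8c.png

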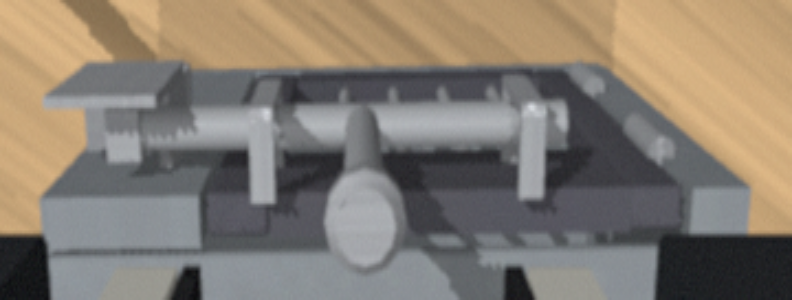

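```bash
python3 -c "
from h import *
togo([.6182,-.179,.1965],31)"
```

```text
d [-0.0015  0.0037  0.0989] w [-0.0003  0.0002 -0.0004] len 0.099
```

Request:
step_arm:
  increments:
    - [[-0.001, 0.003, 0.01], [0, 0, 0], 0.3]
    - [[-0.001, 0.003, 0.035], [0, 0, 0], 0.3]
    - [[-0.001, 0.003, 0.065], [0, 0, 0], 0.3]
    - [[-0.001, 0.003, 0.088], [0, 0, 0], 0.3]
    - [[-0.001, 0.003, 0.098], [0, 0, 0], 0.3]
    - [[-0.001, 0.003, 0.098], [0, 0, 0], 0.3]

```text
time_s: 10.45
tcp_pos: [0.6176, -0.1784, 0.1961]
eef_rot: [-179.9, 0.1, 31.0]
contact_force: [0.3, 0.4, 0.4]
gripper_width: 0.0615
```

```bash
python3 -c "
from h import *
togo([.6182,-.179,.1965],31); print(r.get_state()['contact_force'])
cap('scene','s9.png')
cv2.imwrite('pics/s9c.png',cv2.resize(cv2.imread('pics/s9.png')[80:245,110:310],None,fx=3.5,fy=3.5,interpolation=cv2.INTER_CUBIC))"
```

```text
d [ 0.0002  0.0008 -0.0004] w [-0.0016  0.0023 -0.0002] len 0.001
[0.27505509 0.35301308 0.36688741]
```

View pics/s9c.png

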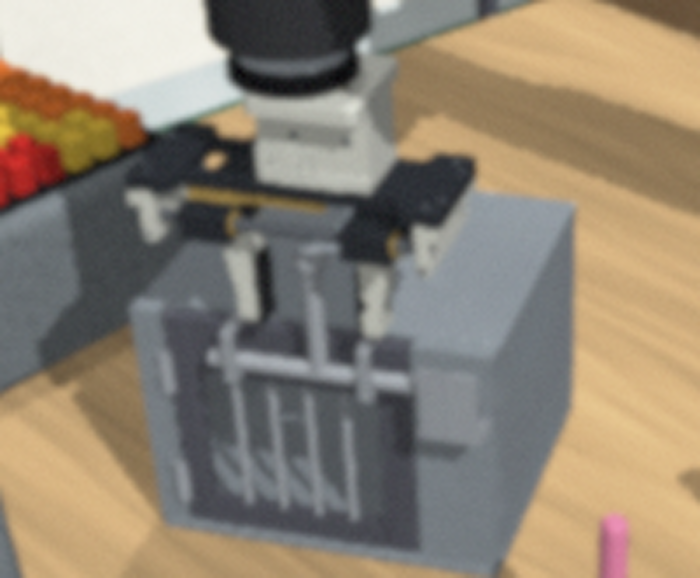

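The stem at (315,310) is centred between the fingers. Closing.

Request:
step_arm:
  increments:
    - [[0, 0, 0], [0, 0, 0], 0.6]
    - [[0, 0, 0], [0, 0, 0], 0.8]
    - [[0, 0, 0], [0, 0, 0], 0.95]
    - [[0, 0, 0], [0, 0, 0], 0.95]
    - [[0, 0, 0], [0, 0, 0], 0.95]
    - [[0, 0, 0], [0, 0, 0], 0.95]
    - [[0, 0, 0], [0, 0, 0], 0.95]
    - [[0, 0, 0], [0, 0, 0], 0.95]
  force: 35

```text
time_s: 11.3
tcp_pos: [0.6185, -0.179, 0.1978]
eef_rot: [180.0, -0.0, 31.0]
contact_force: [-0.9, 1.1, 1.6]
gripper_width: 0.0199
```

```bash
python3 -c "
from h import *
s=r.get_state();print(s['tcp_pos'],s['contact_force'],s['gripper_width'],s['moment'])"
```

```text
[ 0.6185122  -0.17903125  0.19783082] [-0.86105912  1.09741917  1.59286155] 0.01986423439837399 [-0.05115227  0.04005418  0.05529669]
```

Request:
step_arm:
  increments:
    - [[0, 0, 0], [0, 0, 0], 0.95]
    - [[0, 0, 0], [0, 0, 0], 0.95]
    - [[0, 0, 0], [0, 0, 0], 0.95]

```text
time_s: 11.6
tcp_pos: [0.6185, -0.179, 0.1978]
eef_rot: [180.0, -0.0, 31.0]
contact_force: [-0.5, -0.8, 2.3]
gripper_width: 0.02
```

```bash
python3 -c "
from h import *
s=r.get_state();print(s['tcp_pos'],s['contact_force'],s['gripper_width'],s['moment'])
cap('scene','s10.png');cap('wrist','w10.png')
cv2.imwrite('pics/s10c.png',cv2.resize(cv2.imread('pics/s10.png')[120:220,140:260],None,fx=5.8,fy=5.8,interpolation=cv2.INTER_CUBIC))"
```

```text
[ 0.61853096 -0.17900889  0.19781921] [-0.5041239  -0.83638024  2.33356276] 0.019994450377438976 [-0.07673187  0.19792647 -0.00460723]
```

View pics/s10c.png

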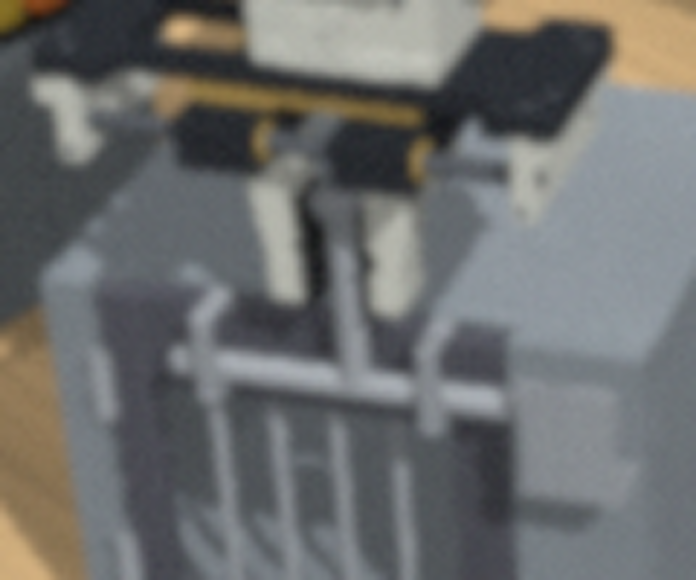

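View pics/w10.png

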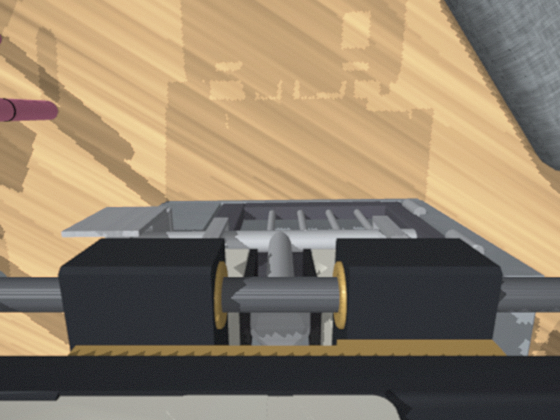

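```bash
python3 -c "
from h import *
S=ld('s10.png'); s=r.get_state(); p=s['tcp_pos']
f=lambda q:((q[0]-139.6)*5.8,(q[1]-119.6)*5.8)
ax=R.from_euler('xyz',s['eef_rot'],degrees=True).as_matrix()
print('tcp',f(proj(S,p)),'L/R',f(proj(S,p+ax[:,1]*.01)),f(proj(S,p-ax[:,1]*.01)),'headtop',f(proj(S,p+[0,0,.049])),'tcp+14x',f(proj(S,p+ax[:,0]*.014)),'grasp',f(proj(S,p+[0,0,.0188])))
W=ld('w10.png'); print('w tcp',proj(W,p),'bolt line below',proj(W,[*p[:2],.165]),'headunder',proj(W,[*p[:2],.235]))
cv2.imwrite('pics/w10c.png',cv2.resize(cv2.imread('pics/w10.png')[200:360,190:380],None,fx=4,fy=3.7,interpolation=cv2.INTER_CUBIC))
"
```

```text
tcp (np.float64(345.1627489407623), np.float64(300.7964466621656)) L/R (np.float64(320.09825417059085), np.float64(297.1599660830455)) (np.float64(370.3074112510314), np.float64(304.4445583435806)) headtop (np.float64(334.8906411654931), np.float64(185.92352712080697)) tcp+14x (np.float64(331.48105979504567), np.float64(319.6138612724505)) grasp (np.float64(341.2862278314949), np.float64(257.445334385349))
w tcp [279.09115333 267.76848575] bolt line below [279.26317636 243.30835283] headunder [278.79771521 309.49275451]
```

View pics/w10c.png

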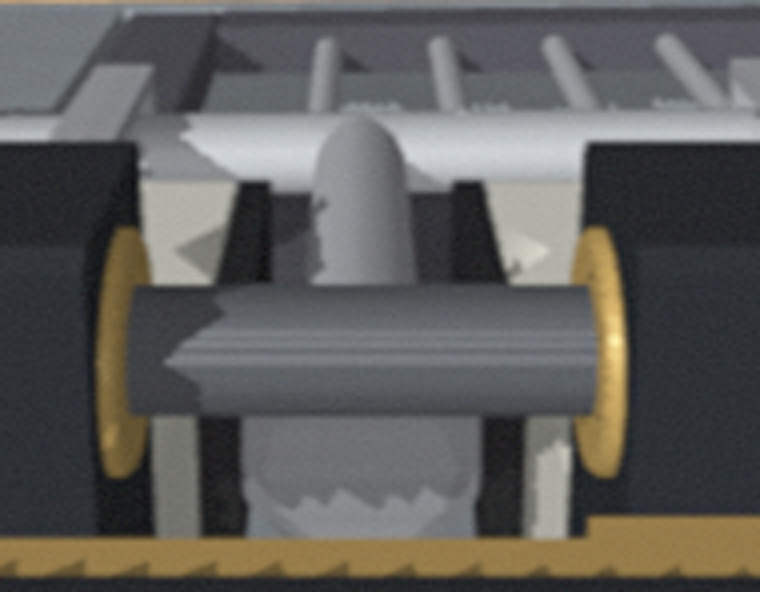

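The pads are closed on the knob's head: stem gaps at crop (290,240) and (430,240), with head edges against the pads at (245,450) and (482,450). I'll test the grip with a straight lift.

Request:
step_arm:
  increments:
    - [[0, 0, -0.002], [0, 0, 0], 0.95]
    - [[0, 0, -0.004], [0, 0, 0], 0.95]
    - [[0, 0, -0.007], [0, 0, 0], 0.95]
    - [[0, 0, -0.01], [0, 0, 0], 0.95]
    - [[0, 0, -0.0125], [0, 0, 0], 0.95]
    - [[0, 0, -0.0125], [0, 0, 0], 0.95]
  force: 35

```text
time_s: 12.3
tcp_pos: [0.6185, -0.1789, 0.2106]
eef_rot: [180.0, -0.0, 31.0]
contact_force: [1.1, 1.3, -1.3]
gripper_width: 0.02
```

```bash
python3 -c "
from h import *
s=r.get_state();print(s['tcp_pos'],s['contact_force'],s['gripper_width'],s['moment'])
cap('scene','s11.png');cap('wrist','w11.png')
a=cv2.imread('pics/s10.png')[120:220,140:260];b=cv2.imread('pics/s11.png')[120:220,140:260]
cv2.imwrite('pics/s11c.png',cv2.resize(np.hstack([a,b]),None,fx=3.3,fy=3.3,interpolation=cv2.INTER_CUBIC))"
```

```text
[ 0.61845312 -0.17889171  0.21055749] [ 1.07096569  1.25847003 -1.25972946] 0.020042153141052607 [-0.06760756  0.0132987  -0.04241301]
```

View pics/s11c.png

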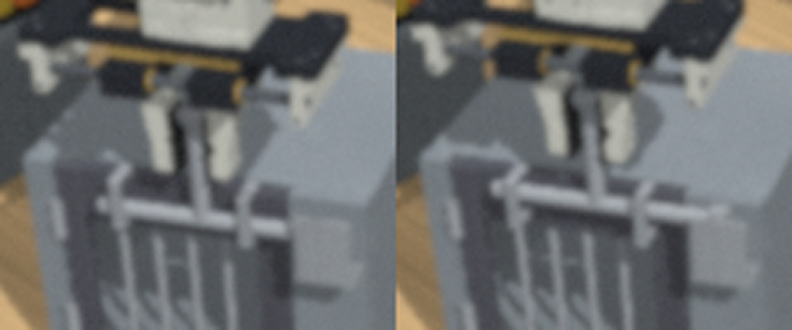

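The bolt has lifted and its nose now shows above the keeper at (715,212). Pulling back while holding the lift.

Request:
step_arm:
  increments:
    - [[0, 0, -0.001], [0, 0, 0], 0.95]
    - [[0, 0.002, -0.001], [0, 0, 0], 0.95]
    - [[0, 0.005, -0.001], [0, 0, 0], 0.95]
    - [[0, 0.008, -0.001], [0, 0, 0], 0.95]
    - [[0, 0.011, -0.001], [0, 0, 0], 0.95]
    - [[0, 0.014, -0.001], [0, 0, 0], 0.95]

```text
time_s: 13.0
tcp_pos: [0.6259, -0.1912, 0.2111]
eef_rot: [-180.0, -0.0, 30.9]
contact_force: [0.7, 1.2, -0.8]
gripper_width: 0.0196
```

```bash
python3 -c "
from h import *
s=r.get_state();print(s['tcp_pos'],s['contact_force'],s['gripper_width'],s['moment'])"
```

```text
[ 0.625903   -0.19120572  0.21107946] [ 0.67852662  1.18691618 -0.7797995 ] 0.01958791417778859 [ 0.3299454  -0.18855884 -0.04279076]
```

Request:
step_arm:
  increments:
    - [[0, 0.003, 0], [0, 0, 0], 0.95]
    - [[0, 0.007, 0], [0, 0, 0], 0.95]
    - [[0, 0.011, 0], [0, 0, 0], 0.95]
    - [[0, 0.015, 0], [0, 0, 0], 0.95]
    - [[0, 0.018, 0], [0, 0, 0], 0.95]
    - [[0, 0.018, 0], [0, 0, 0], 0.95]

```text
time_s: 13.6
tcp_pos: [0.6354, -0.2068, 0.2111]
eef_rot: [180.0, -0.0, 30.9]
contact_force: [2.0, 0.7, -1.0]
gripper_width: 0.0197
```

```bash
python3 -c "
from h import *
s=r.get_state();print(s['tcp_pos'],s['contact_force'],s['gripper_width'],s['moment'],s['joints'])
cap('scene','s12.png');cap('wrist','w12.png');cap('top','t12.png')
b=cv2.imread('pics/s12.png')[120:240,140:290]
cv2.imwrite('pics/s12c.png',cv2.resize(b,None,fx=4.8,fy=4.8,interpolation=cv2.INTER_CUBIC))"
```

```text
[ 0.63543199 -0.20682744  0.21114244] [ 1.98191737  0.73043371 -0.96653657] 0.019701810713717446 [ 0.09817423 -0.87871816  0.02081788] [-1.34175817e+00  2.04235604e+01 -1.54685274e+00  1.49555058e-02
 -6.79966627e+01  1.22274093e+02]
```

View pics/s12c.png

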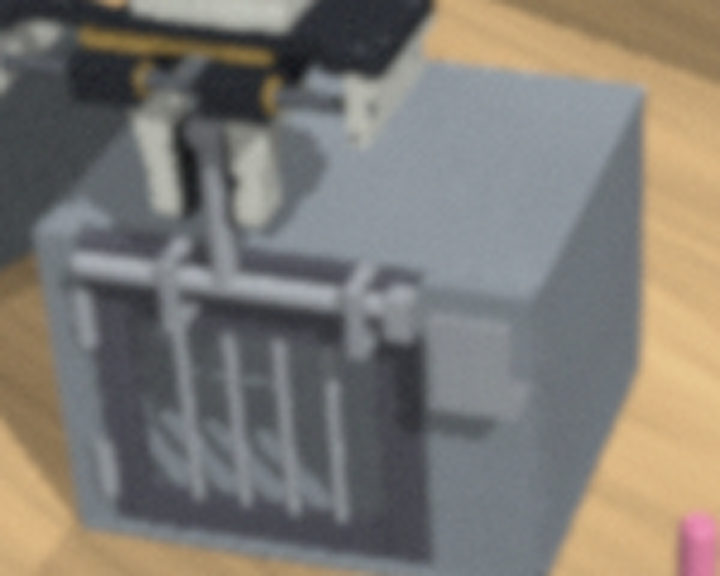

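View pics/w12.png

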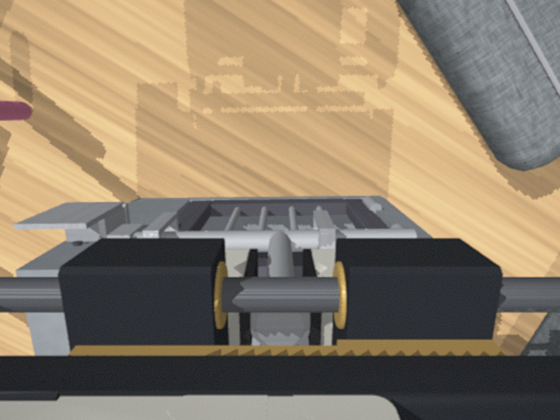

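The bolt's nose at (400,312) is clear of the keeper, whose edge is at x≈430. Swinging the gate.

Request:
step_arm:
  increments:
    - [[0.0016, 0.0003, 0], [0, 0, 0.02], 0.95]
    - [[0.0032, 0.0006, 0], [0, 0, 0.04], 0.95]
    - [[0.0048, 0.0009, 0], [0, 0, 0.06], 0.95]
    - [[0.0063, 0.0013, 0], [0, 0, 0.08], 0.95]
    - [[0.0078, 0.0017, 0], [0, 0, 0.1], 0.95]
    - [[0.0094, 0.0022, 0], [0, 0, 0.12], 0.95]
    - [[0.0109, 0.0027, 0], [0, 0, 0.14], 0.95]
    - [[0.0124, 0.0032, 0], [0, 0, 0.16], 0.95]
    - [[0.0139, 0.0037, 0], [0, 0, 0.18], 0.95]
    - [[0.0154, 0.0043, 0], [0, 0, 0.2], 0.95]
  force: 40

```text
time_s: 14.75
tcp_pos: [0.6504, -0.2021, 0.2111]
eef_rot: [-180.0, 0.0, 19.4]
contact_force: [-2.2, -0.4, -2.0]
gripper_width: 0.0195
```

```bash
python3 -c "
from h import *
s=r.get_state();print(s['tcp_pos'],s['contact_force'],s['gripper_width'],s['moment'],s['joints'])
cap('scene','s13.png');cap('wrist','w13.png');
b=cv2.imread('pics/s13.png')[120:240,140:290]
cv2.imwrite('pics/s13c.png',cv2.resize(b,None,fx=4.8,fy=4.8,interpolation=cv2.INTER_CUBIC))"
```

```text
[ 0.65035718 -0.2020785   0.21110778] [-2.1626753  -0.40824076 -2.02055507] 0.019516193981809652 [-0.10481311  0.77845242  0.10469846] [-9.05828283e-01  2.16362954e+01  2.77021579e-01 -4.59906079e-03
 -6.86557996e+01  1.10303158e+02]
```

View pics/s13c.png

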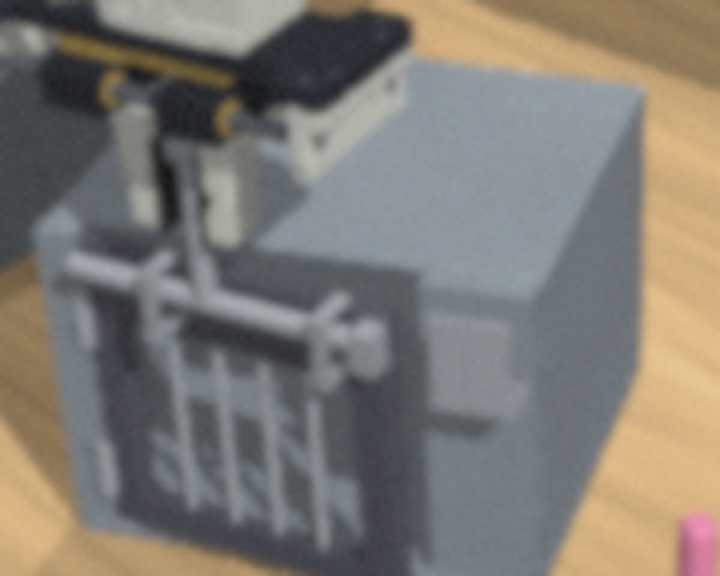

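View pics/w13.png

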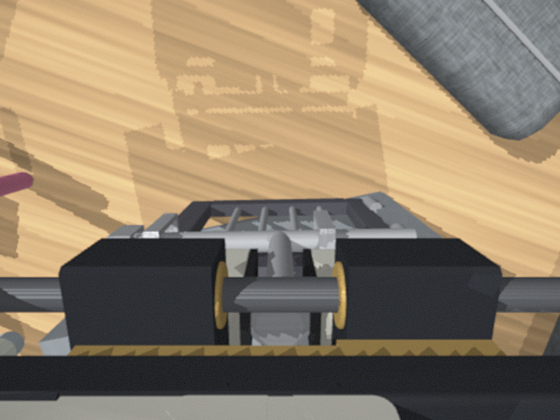

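The gate is swinging out at about 0.2 rad with low forces, so the same arc goes again.

Request:
step_arm:
  increments:
    - [[0.0016, 0.0003, 0], [0, 0, 0.02], 0.95]
    - [[0.0032, 0.0006, 0], [0, 0, 0.04], 0.95]
    - [[0.0048, 0.0009, 0], [0, 0, 0.06], 0.95]
    - [[0.0063, 0.0013, 0], [0, 0, 0.08], 0.95]
    - [[0.0078, 0.0017, 0], [0, 0, 0.1], 0.95]
    - [[0.0094, 0.0022, 0], [0, 0, 0.12], 0.95]
    - [[0.0109, 0.0027, 0], [0, 0, 0.14], 0.95]
    - [[0.0124, 0.0032, 0], [0, 0, 0.16], 0.95]
    - [[0.0139, 0.0037, 0], [0, 0, 0.18], 0.95]
    - [[0.0154, 0.0043, 0], [0, 0, 0.2], 0.95]
  force: 40

```text
time_s: 15.85
tcp_pos: [0.6664, -0.2011, 0.2112]
eef_rot: [-180.0, 0.0, 7.9]
contact_force: [-3.7, -0.0, -1.9]
gripper_width: 0.02
```

Request:
step_arm:
  increments:
    - [[0, 0, 0], [0, 0, 0], 0.95]
    - [[0, 0, 0], [0, 0, 0], 0.95]
    - [[0, 0, 0], [0, 0, 0], 0.95]

```text
time_s: 16.15
tcp_pos: [0.6663, -0.2011, 0.2112]
eef_rot: [-180.0, -0.0, 8.0]
contact_force: [-2.6, 0.3, -0.8]
gripper_width: 0.0196
```

```bash
python3 -c "
from h import *
s=r.get_state();print(s['tcp_pos'],s['contact_force'],s['gripper_width'],s['moment'],s['joints'])
cap('scene','s14.png');cap('wrist','w14.png');cap('top','t14.png')
b=cv2.imread('pics/s14.png')[120:245,140:290]
cv2.imwrite('pics/s14c.png',cv2.resize(b,None,fx=4.8,fy=4.8,interpolation=cv2.INTER_CUBIC))"
```

```text
[ 0.66625845 -0.20106895  0.21117017] [-2.56306635  0.26682252 -0.78613716] 0.019635877467357527 [0.05357358 0.94787875 0.10115144] [-7.96714244e-01  2.30044170e+01  2.37468350e+00 -2.38144599e-03
 -6.93681982e+01  9.88421108e+01]
```

View pics/s14c.png

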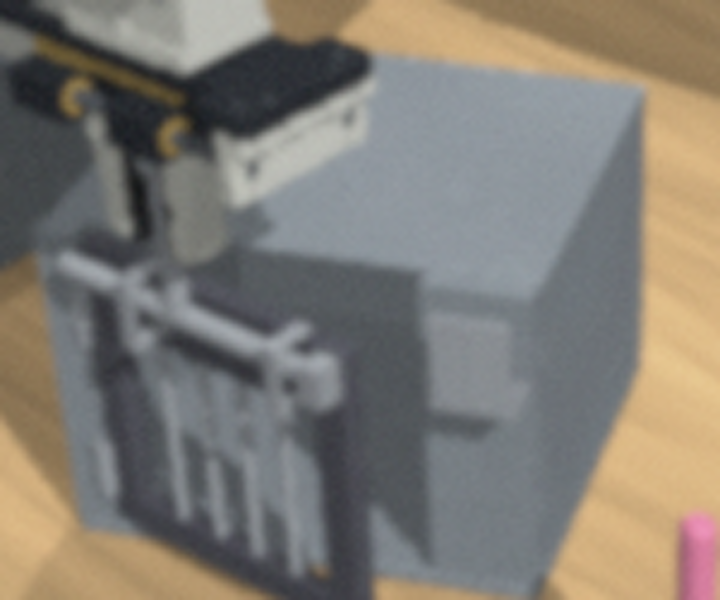

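View pics/w14.png

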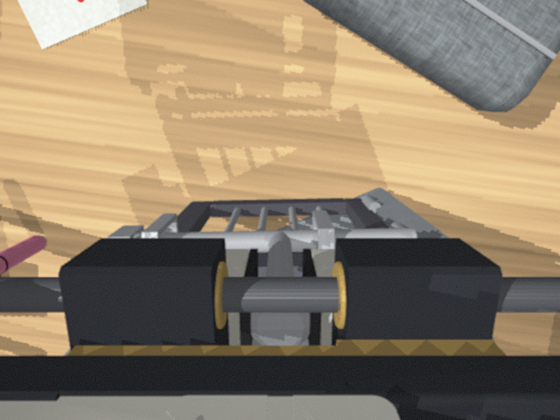

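View pics/s14.png

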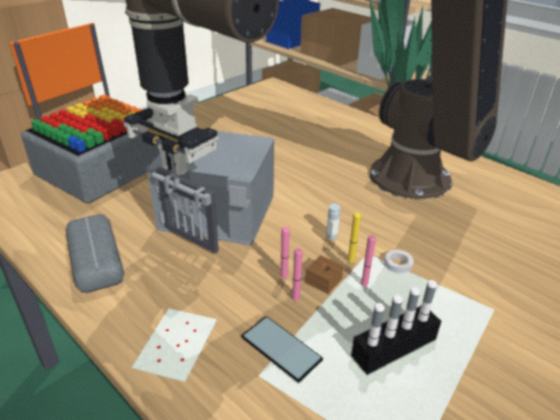

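The gate is ajar with its free top corner at crop (355,352). Checking the gap by measurement.

```bash
python3 -c "
from h import *
S=ld('s14.png');sb=lambda x,y:(139.7+x/4.8,119.7+y/4.8)
H=np.array([.6632,-.281]);u=np.array([.515,-.857]);o=np.array([.857,.515])
for p,z in [((345,350),.178),((360,355),.178)]:
    e=onz(S,sb(*p),z)[:2]; v=e-H; print(e,np.linalg.norm(v),'ang',np.arctan2(v@o,-v@u), 'chord',2*.166*np.sin(np.arctan2(v@o,-v@u)/2))
b=onz(S,(217,249),.0)[:2]-H; print(b+H,np.linalg.norm(b),np.arctan2(b@o,-b@u))
"
```

```text
[ 0.63382101 -0.11943265] 0.1642167235458627 ang 0.36123345419319913 chord 0.059639252398249604
[ 0.63160973 -0.11177801] 0.17214536512362177 ang 0.35655046520713674 chord 0.05887435894209931
[ 0.61572797 -0.13884444] 0.14987260069526126 0.21880535234604667
```

```bash
python3 -c "
from h import *
S=ld('s14.png')
H=np.array([.6632,-.281]);u=np.array([.515,-.857]);o=np.array([.857,.515])
a=cv2.resize(cv2.imread('pics/s14.png')[170:270,150:270],None,fx=6,fy=6,interpolation=cv2.INTER_CUBIC)
for th in (.25,.4,.55):
  for z in (.002,.18):
    e=H+.166*(-u*np.cos(th)+o*np.sin(th)); q=proj(S,[*e,z]); cv2.circle(a,(int((q[0]-149.6)*6),int((q[1]-169.6)*6)),4,(0,0,255) if th==.4 else (0,255,0),-1)
cv2.imwrite('pics/s14d.png',a)"
```

```text
(no output)
```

View pics/s14d.png

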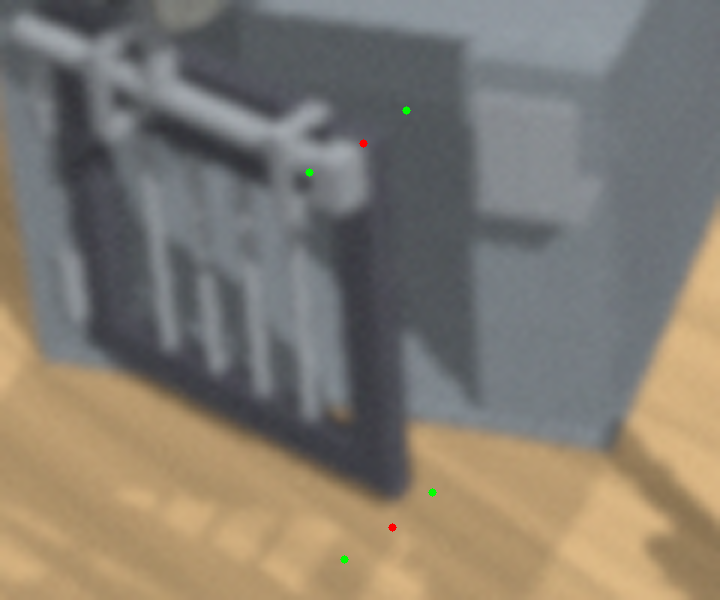

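The corner of the gate, at (375,140) top and (400,495) bottom, lies near the 0.4 rad mark, so the gap is about 6 to 6.6 cm. Handing in.

```bash
python3 -c "
from plant import r
s=r.get_state();print(s['time_s'],s['gripper_width'],s['contact_force'],s['tcp_pos']);print(r.close_job())"
```

```text
16.3 0.01935416683670719 [-3.33977388 -0.27483204 -1.60904718] [ 0.66625192 -0.20109267  0.2112173 ]
the job is handed in; nothing more can be done
None
```

The job is done and handed in at 16.3 s: the marker is home in the rack, and the gate is ajar at about 6 cm, still held.

- **Marker:** I moved it from the wooden stand to the rack's empty end hole. A light push met the floor at 14 N, and after I let go it stood level with its neighbours.
- **Bolt:** I lifted it about 13 mm by its knob and drew it back about 33 mm. The tool felt about 2 N or less throughout, and the nose was clearly past the keeper in the picture.
- **Gate:** I swung it about 0.40 rad by the tool's turn and am still gripping it there. The picture gave about 0.36 rad, so the gap is between 6.0 and 6.6 cm. Forces are steady at about 3–4 N.
- **Other things:** the other markers, tape, phone and glue stick looked unmoved in the last scene picture.

Two checks did not agree:
- **Knob grip:** the fingers stopped at 20 mm, so they hold the knob by its head and not its 12 mm stem. Even so, it did not slip.
- **Gate angle:** a second check at the gate's bottom corner gave 0.22 rad. I set it aside because I had assumed the corner was at table height, when it seems to sit about 14 mm higher.

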